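Chuck up the white marble tumbler

TASK

The white marble tumbler is next for rim polishing: swing the chuck's red-handled lever to open its jaws, set the tumbler down gently, upright, on the chuck face between them (do not drop it), then swing the lever back clockwise until the three jaws grip it firmly. Let go of everything and leave the other pieces on the bench where they stand.

Things in the scene. Friction and masses are not known exactly. Their poses are not given: they have to be found in the camera images.
- white_tumbler: plain white marble tumbler standing upright, open at the top: 60 mm outside diameter, 105 mm tall, straight wall 7 mm thick, solid bottom 28 mm thick, about 0.45 kg, brittle. Origin at the centre of its underside, z up along its axis.
- chuck_seat (a point): centre of the flat round steel face (128 mm across, 68 mm above the bench) of the self-centring three-jaw chuck, which lies face up on a green 190 mm square foot plate bolted to the bench. The tumbler's underside is to stand here. z up.
- sleeve (a joint): turn of the chuck's knurled sleeve, rad: 0 = jaws fully open (stop), 1.5 = closed; grows as the lever swings clockwise seen from above. Jaw faces stand 36 mm minus 8 mm per rad from the axis: the 60 mm tumbler is met at about 0.75. It moves at 3 to 6 N on the handle and stays where left; at the work it stiffens: 10 to 15 N grips firmly and the grip stays when let go.
- handle (a point): middle of the red upright grip at the end of the sleeve's lever: a round post 24 mm in diameter from 64 to 112 mm above the bench (rounded top at 126 mm), this point at 95 mm. It moves on a circle of radius 140 mm about the chuck axis, on the robot's side of the chuck. The top of the lever rod under it is 50 mm above the bench.
- jaw_a: first jaw: stepped steel block with a blue nylon pad 22 mm wide, top 24 mm above the chuck face; slides radially, at most 66 mm from the axis. Origin on the chuck face, on the axis when open, and moving inward with the jaw; its +x points outward along the jaw. The sleeve drives the three jaws together.
- jaw_b: second jaw, the same, 120 degrees round
- jaw_c: third jaw, the same, 240 degrees round
- onyx_tumbler: bystander: brown onyx tumbler of the same shape and size; origin at the centre of its underside
- black_tumbler: bystander: black marble tumbler of the same shape and size; origin at the centre of its underside
- dispenser: bystander: cream stone soap dispenser, 68 mm diameter, 104 mm tall, with a brass pump up to 150 mm; origin at the centre of its underside
- mallet: bystander: rubber mallet with wooden handle, 236 mm long, 52 mm high, lying at the back; origin on the bench under its middle, handle along its own -x
- soap_dish: bystander: round white marble soap dish, 96 mm diameter, 24 mm tall, on the bench to the front left of the chuck; origin at the centre of its underside
There are look-alikes about, which are no part of the job. What is shaped like the white_tumbler but green or purple is not meant.

How it is judged:
On the way, in this order (a step that is already met when the one before it is completed fails the run):
1. the chuck's jaws are opened (sleeve below 0.6 rad) (value of joint sleeve below 0.6 rad), for 0.1 s.
2. the white tumbler stands upright on the chuck face between the jaws, let go (horizontal distance between white_tumbler and chuck_seat below 0.009 m and z of white_tumbler in the frame of chuck_seat between -0.004 and 0.004 m and angle between white_tumbler's own z axis and vertical below 0.06 rad and contact force between the fingers and white_tumbler below 0.2 N and linear speed of white_tumbler below 0.03 m/s), for 0.2 s.
At the end, for the whole second after the job is handed in: the white tumbler stands upright (within 3 degrees) with its underside on the chuck face (within 4 mm), within 3 mm of the chuck's centre, gripped by all three jaws with more than 4 N each, at rest and let go; the other pieces are where they stood (contact force between each of jaw_a, jaw_b, jaw_c and white_tumbler above 4 N and horizontal distance between white_tumbler and chuck_seat below 0.003 m and z of white_tumbler in the frame of chuck_seat between -0.004 and 0.004 m and angle between white_tumbler's own z axis and vertical below 0.05 rad and linear speed of white_tumbler below 0.02 m/s); the robot touches nothing.
It fails at once if the white tumbler is dropped (falls free faster than 0.5 m/s, as from more than about 13 mm) (linear speed of white_tumbler above 0.5 m/s and contact force between the fingers and white_tumbler below 0.1 N).
It fails at once if the white tumbler is tipped over (angle between white_tumbler's own z axis and vertical above 0.7 rad).
It fails at once if another piece is shifted by more than 25 mm or knocked over (distance of any of onyx_tumbler, black_tumbler, dispenser, mallet, soap_dish from where it was at the start of the episode above 0.025 m or angle between any of onyx_tumbler, black_tumbler, dispenser's own z axis and vertical above 0.5 rad).
It also fails if it takes over 67 s, if anything falls off the work surface, if the arm or the gripper's body presses on something with over 40 N, if the wrist force passes 120 N, or if a joint passes its speed limit or range.

ROBOT

A 7-joint arm with a two-finger parallel gripper is mounted at the origin on the work surface. World frame = base frame: x ahead of the robot, y to its left, z up, the work surface at z = 0. Lengths are in m, angles in rad, forces in N, time in s.
With the tool pointing down it reaches from about 0.4 to 0.85 m from the base axis. Payload 10.4 kg.
Tool frame: the origin (TCP) lies between the finger pads; the fingertips stand 11 mm ahead of it and the grasp point (between the pads) lies 8 mm behind it; z points along the fingers, y is the line along which they close (so a half turn about z gives the same grasp; the last joint's range is limited). The gripper opens to 85 mm and grips with 20 to 120 N. Pads are 22 mm wide; open, the fingers measure 114 mm over their backs; the gripper's body (76 mm by 85 mm) begins 54 mm behind the grasp point. The pads swing forward as they close: fully open they stand 13 mm farther back than shut.
Start: joints at [1.213, 0.332, -0.065, 1.46, 0.022, 1.35, -0.088], TCP at [0.205, -0.59, 0.242] pointing down, gripper open.
Joint ranges: [-2.6, 2.6], [-0.5, 2.12], [-1.47, 1.34], [0.16, 2.42], [-1.27, 4.41], [0.06, 2.06], [-2.6, 2.6]. Speed limits (rad/s): [2.22, 2.22, 2.79, 2.79, 3.14, 3.14, 3.14].

INTERFACE

Orientations are given as a unit quaternion [w, x, y, z].
In Python, from cell import ctrl gives the robot as it stands.
- The arm moves only by the tool arm_command, never from a script. Its argument "deltas" is text: rows parted by semicolons, each of 7 numbers parted by spaces: the shift along the tool's x, y, z in m, then the turn, a rotation vector about the tool's x, y, z in degrees, then the opening, from 0 (shut) to 1 (fully open). In form: dx dy dz wx wy wz gripper; .... A call has 1 to 12 rows; each row is the pose to reach, as a shift and turn from the pose commanded when the call began, along the tool's axes at that moment; what a row does not reach only later rows make up. A row lasts 1/12 s, in which the tool goes at most 41.7 mm and 7.16 degrees, less where a joint would pass 70% of its speed; a pose out of reach is approached as far as the arm can. A call with a gripper value outside its range is refused whole. The fingers move at their own pace and stop on an object; the grip force is fixed at half the most. Time passes only in rows, so rows that repeat a pose let the fingers close. It gives the time, the measured TCP pose, the force, the opening and the grip force at its end, in the units of the state.
- ctrl.observe(): the state, without advancing time (a new reading comes with each control period).
- ctrl.capture(name): name is "side" or "top" or "wrist"; returns (picture, depth): 400x640x3 uint8, red, green, blue; 400x640 float32, m along the optical axis (not along the pixel's ray), 0 where there is no reading.
- ctrl.calibration(name): a dict with "intrinsics" (3x3 intrinsics, pixels), "extrinsics" (4x4, takes a point from camera to world coordinates); the wrist camera has in their place "T_tool_cam" (4x4, takes a point from camera to tool coordinates, whose origin is the TCP and whose axes are the flange's). Camera axes: x right, y up, looking along -z (the intrinsics and any distortion apply to the point x, -y, -z); pixel columns grow to the right and rows downward; lengths in m; the calibration is good to about 2 mm. A picture is of the moment at which its call begins: read the wrist's pose just before it. calibration takes no time and is no camera call.
- ctrl.close_job(): hands the job in; it is judged then, once.
The state is a dict: "clock": time; "qpos": joint angles; "dq": joint speeds; "tau": joint torques, N m; "position": TCP position; "ee_rot": TCP orientation; "force": force on the tool from outside, world axes, zero at the start; "torque": the same for the moment, N m; "finger_gap": finger opening in m; "grip_force": force on a finger pad.
Only numpy, scipy, OpenCV 4.12 (cv2) and the standard library are available. Lean on these libraries where they do the work, as an engineer would, in place of code of your own. Each camera call takes 0.05 s, during which the arm holds its last target. There are 200 camera calls.

## Working session

There is one attempt and no reset: what is moved stays moved. The work goes in short steps, Python scripts to look and compute and a tool call to move; the robot and the scene stay as the last step left them, time stands still between calls to the robot, and variables do not carry over. Pictures are saved under pics/ and viewed, at most 10 in all, crops included, and the job is handed in when it is done.

Besides the shell and the picture viewer there is one more tool, called after "Request:" by a JSON object that holds its "fn" and its "kwargs", one argument or row to a line. arm_command: Moves the arm, as the interface text tells. Its arguments: {"type":"object","properties":{"deltas":{"type":"string"}},"required":["deltas"]}

```bash
ls; mkdir -p pics; cat > h.py <<'E'
import numpy as np, cv2
from cell import ctrl
from scipy.spatial.transform import Rotation as R
def Rt(q): return R.from_quat([q[1],q[2],q[3],q[0]]).as_matrix()
def grab(n):
    s=ctrl.observe(); im,d=ctrl.capture(n); c=ctrl.calibration(n); K=np.array(c["intrinsics"])
    if n=="wrist":
        T=np.eye(4);T[:3,:3]=Rt(s["ee_rot"]);T[:3,3]=s["position"];E=T@np.array(c["T_tool_cam"])
    else: E=np.array(c["extrinsics"])
    return im,d,K,E
def ray(K,E,u,v):
    p=np.array([(u-K[0,2])/K[0,0],-(v-K[1,2])/K[1,1],-1.]); return E[:3,3],E[:3,:3]@p
def plane(K,E,u,v,z):
    o,r=ray(K,E,u,v); return o+r*(z-o[2])/r[2]
def cloud(d,K,E):
    v,u=np.indices(d.shape); P=np.stack([(u-K[0,2])/K[0,0]*d,-(v-K[1,2])/K[1,1]*d,-d],-1)
    return P@E[:3,:3].T+E[:3,3]
E
python3 - <<'E'
from h import *
np.set_printoptions(precision=4,suppress=True)
for n in("top","side"):
    im,d,K,E=grab(n); np.savez(f"pics/{n}0.npz",im=im,d=d,K=K,E=E); cv2.imwrite(f"pics/{n}0.png",im[...,::-1])
    print(n,K,E,ctrl.calibration(n).keys())
print(ctrl.observe()); print(ctrl.calibration("wrist"))
E
```

```text
pics
top [[368.2268   0.     320.4066]
 [  0.     368.2268 199.0025]
 [  0.       0.       1.    ]] [[ 0.0278  0.9968 -0.0752  0.5029]
 [-0.9996  0.028   0.0015 -0.0762]
 [ 0.0036  0.0751  0.9972  1.0746]
 [ 0.      0.      0.      1.    ]] dict_keys(['intrinsics', 'extrinsics'])
side [[409.6761   0.     317.658 ]
 [  0.     409.6761 204.2164]
 [  0.       0.       1.    ]] [[ 0.9944  0.079  -0.0707  0.52  ]
 [-0.106   0.7307 -0.6744 -0.7531]
 [-0.0016  0.6781  0.735   0.8574]
 [ 0.      0.      0.      1.    ]] dict_keys(['intrinsics', 'extrinsics'])
{'clock': 0.1, 'qpos': array([ 1.2134,  0.3328, -0.0647,  1.4608,  0.0216,  1.3499, -0.0885]), 'dq': array([-0.0009, -0.0007, -0.0011, -0.0019,  0.0008, -0.0007,  0.0008]), 'tau': array([  0.0013, -62.6752,   0.0495, -39.243 ,   0.0164,   0.007 ,
        -0.    ]), 'position': array([ 0.2053, -0.59  ,  0.2416]), 'ee_rot': array([-0.0006,  0.986 ,  0.1666, -0.0001]), 'force': array([-0.0124, -0.3677, -0.2659]), 'torque': array([-0.0321,  0.0409,  0.0017]), 'grip_force': 0.0, 'finger_gap': 0.08539303409391383}
{'intrinsics': array([[329.2041,   0.    , 313.9549],
       [  0.    , 329.2041, 200.6415],
       [  0.    ,   0.    ,   1.    ]]), 'T_tool_cam': array([[-0.    ,  0.9624,  0.2718,  0.0689],
       [ 1.    , -0.0003,  0.001 , -0.0012],
       [ 0.001 ,  0.2718, -0.9624, -0.1308],
       [ 0.    ,  0.    ,  0.    ,  1.    ]])}
```

View pics/top0.png

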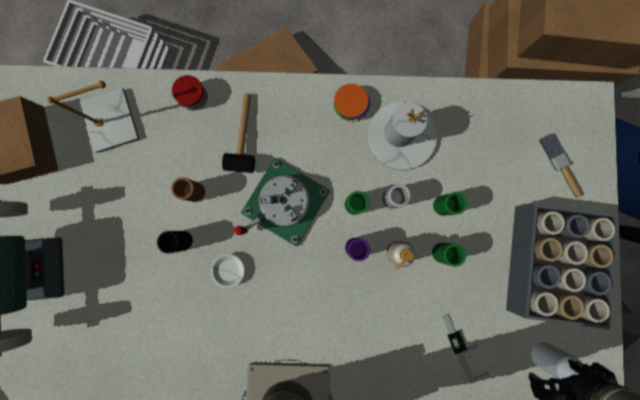

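View pics/side0.png

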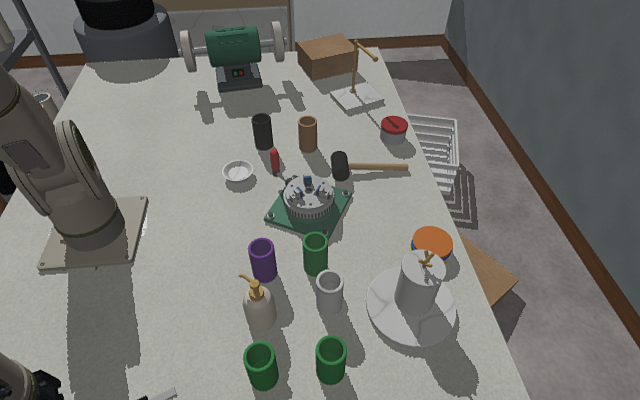

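Top view: the chuck is at about (283,203), the red handle at (240,231), the mallet at (240,160), the onyx tumbler at (187,189), the black tumbler at (175,241), the dish at (228,270) and the dispenser at (400,253).

White candidates: the open tumbler at top (397,197) / side (330,290), the large white cylinder on a plate at (405,125), and the small cups in the crate at (550,223). Only (397,197) is a plain open 60 mm white tumbler standing on the bench. The shapes at (357,203), (450,203), (450,253) and (357,249) are green or purple. I'll confirm with an enlarged crop.

```bash
python3 - <<'E'
from h import *
np.set_printoptions(precision=4,suppress=True)
a=np.load("pics/top0.npz");b=np.load("pics/side0.npz")
c1=cv2.resize(a["im"][90:290,215:415],(600,600),interpolation=2)[:,:,::-1]
cv2.imwrite("pics/crop.png",c1)
for nm,f in(("top",a),("side",b)):
    P=cloud(f["d"],f["K"],f["E"]); im=f["im"]; hsv=cv2.cvtColor(im,cv2.COLOR_RGB2HSV)
    ok=f["d"]>0
    near=lambda x,y,r:ok&(np.hypot(P[...,0]-x,P[...,1]-y)<r)
    if nm=="top":
        for u,v,z in((397,196,.105),(283,201,.068),(240,230,.126),(357,203,.105),(400,253,.104),(357,249,.105)): print(u,v,plane(f["K"],f["E"],u,v,z),P[v,u])
    # white tumbler rim
    w0=plane(a["K"],a["E"],397,196,.105)
    m=near(w0[0],w0[1],.06)&(P[...,2]>.098)&(P[...,2]<.112)&(hsv[...,1]<60)
    (x,y),r=cv2.minEnclosingCircle(P[m][:,:2].astype(np.float32)); print(nm,"rim",x,y,r,m.sum(),P[m][:,2].mean())
    h0=plane(a["K"],a["E"],240,230,.12)
    m=near(h0[0],h0[1],.05)&(hsv[...,1]>130)&((hsv[...,0]<10)|(hsv[...,0]>170))&(P[...,2]>.06)
    q=P[m];print(nm,"handle",q.mean(0),q.min(0),q.max(0),len(q)); vv,uu=np.where(m); print(uu.mean(),vv.mean(),uu.min(),uu.max(),vv.min(),vv.max())
    c0=plane(a["K"],a["E"],283,201,.068)
    m=near(c0[0],c0[1],.09)&(abs(P[...,2]-.068)<.004)
    q=P[m]; (x,y),r=cv2.minEnclosingCircle(q[:,:2].astype(np.float32)); print(nm,"face",x,y,r,q[:,2].mean(),len(q))
    g=near(c0[0],c0[1],.16)&(hsv[...,0]>55)&(hsv[...,0]<95)&(hsv[...,1]>90)&(P[...,2]<.03)
    q=P[g]; print(nm,"plate",cv2.minAreaRect(q[:,:2].astype(np.float32)),q[:,2].mean())
    bl=near(c0[0],c0[1],.08)&(hsv[...,0]>100)&(hsv[...,0]<125)&(hsv[...,1]>120)&(P[...,2]>.07)
    n,l,s,ce=cv2.connectedComponentsWithStats(bl.astype(np.uint8))
    for i in range(1,n):
        if s[i,4]>4: print(" blue",s[i,4],ce[i],P[l==i].mean(0))
E
```

```text
397 196 [ 0.5896 -0.2798  0.105 ] [ 0.5962 -0.2953  0.0315]
283 201 [0.5704 0.0246 0.068 ] [0.5702 0.0244 0.0705]
240 230 [0.4889 0.1264 0.126 ] [0.4889 0.1268 0.1243]
357 203 [ 0.5681 -0.1744  0.105 ] [ 0.5733 -0.1823  0.0272]
400 253 [ 0.4402 -0.2897  0.104 ] [ 0.4406 -0.2884  0.1098]
357 249 [ 0.4476 -0.1769  0.105 ] [ 0.4432 -0.1849  0.0278]
top rim 0.5908227562904358 -0.28519612550735474 0.03014478087425232 179 0.10493507486198365
top handle [0.4883 0.1308 0.117 ] [0.4784 0.1227 0.0753] [0.4965 0.1434 0.1281] 70
239.0 230.17142857142858 234 245 227 234
top face 0.5723244547843933 0.023894449695944786 0.06374970823526382 0.06819393493273311 1389
top plate ((0.5738429427146912, 0.023610085248947144), (0.18658685684204102, 0.18524549901485443), 61.078330993652344) 0.014190529854932226
 blue 12 [288.75   190.6667] [0.597  0.0078 0.0918]
 blue 19 [271.8947 199.    ] [0.5735 0.0525 0.0893]
 blue 8 [287.875 208.625] [0.5488 0.0086 0.0914]
side rim 0.5927855968475342 -0.2860819399356842 0.030669299885630608 274 0.1031673260330505
side handle [0.4907 0.1266 0.0977] [0.4804 0.1201 0.062 ] [0.5008 0.1433 0.1263] 137
274.4744525547445 159.46715328467153 270 278 150 170
side face 0.5754807591438293 0.022903205826878548 0.06512901186943054 0.06713040771975984 967
side plate ((0.5754581689834595, 0.022700786590576172), (0.18748235702514648, 0.18379248678684235), 61.034690856933594) 0.013326974431069736
 blue 8 [307.375 176.875] [0.5767 0.0539 0.0905]
 blue 7 [318.2857 187.7143] [0.6017 0.0091 0.0908]
 blue 5 [299. 189.] [0.5506 0.009  0.0916]
```

View pics/crop.png

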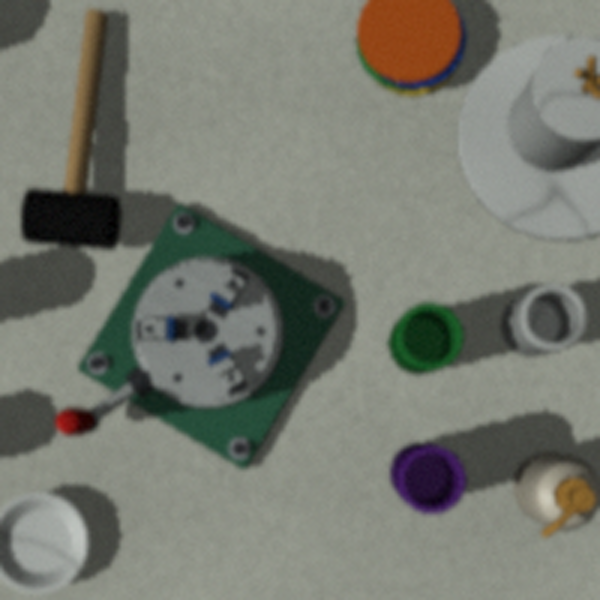

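The crop confirms it: the white open tumbler is at crop (547,318), clear of the green and purple look-alikes. The jaws sit at crop (170,328), (222,300) and (220,353), and the lever handle is at (70,422). Next I'll work out the moves to the handle.

```bash
cat >> h.py <<'E'
def delta(p,yaw,s=None,base=None):
    """shift+turn (deg) to TCP p, tool down with tool x at azimuth yaw (deg)"""
    if base is None: s=s or ctrl.observe(); p0,R0=np.array(s["position"]),Rt(s["ee_rot"])
    else: p0,R0=np.array(base[0]),down(base[1])
    w=R.from_matrix(R0.T@down(yaw)).as_rotvec(degrees=True)
    return np.round(np.r_[R0.T@(np.array(p)-p0),w],4)
def down(yaw):
    c,s=np.cos(np.radians(yaw)),np.sin(np.radians(yaw)); return np.array([[c,s,0],[s,-c,0],[0,0,-1.]])
E
python3 - <<'E'
from h import *
np.set_printoptions(precision=4,suppress=True)
print(delta([.42,-.2,.28],75),delta([.486,.131,.20],128))
E
```

```text
[  0.331   -0.2978  -0.038   -0.0697  -0.0327 -55.8152] [   0.5021   -0.5886    0.0423   -0.0536   -0.0677 -108.8152]
```

Request:
{"fn": "arm_command", "kwargs": {
  "deltas": "0.331 -0.298 -0.038 0 0 -56 1;0.331 -0.298 -0.038 0 0 -56 1;0.331 -0.298 -0.038 0 0 -56 1;0.331 -0.298 -0.038 0 0 -56 1;0.331 -0.298 -0.038 0 0 -56 1;0.331 -0.298 -0.038 0 0 -56 1;0.331 -0.298 -0.038 0 0 -56 1;0.331 -0.298 -0.038 0 0 -56 1;0.331 -0.298 -0.038 0 0 -56 1;0.331 -0.298 -0.038 0 0 -56 1;0.331 -0.298 -0.038 0 0 -56 1;0.331 -0.298 -0.038 0 0 -56 1"
}}

```text
clock: 1.1
position: [0.4231, -0.1937, 0.2811]
ee_rot: [0.0, 0.79, 0.614, 0.001]
force: [0.3, -0.7, -1.0]
finger_gap: 0.0852
grip_force: 0.0
```

```bash
python3 - <<'E'
from h import *
np.set_printoptions(precision=4,suppress=True)
s=ctrl.observe();print(s["position"],s["qpos"]);print(delta([.486,.131,.22],128))
E
```

```text
[ 0.4231 -0.1937  0.2811] [ 0.8508 -0.0185 -0.5062  1.7795 -0.0103  1.3768  0.0971]
[  0.3301  -0.0193   0.0614   0.1128  -0.0092 -52.2984]
```

Request:
{"fn": "arm_command", "kwargs": {
  "deltas": "0.33 -0.019 0.061 0 0 -52 1;0.33 -0.019 0.061 0 0 -52 1;0.33 -0.019 0.061 0 0 -52 1;0.33 -0.019 0.061 0 0 -52 0.6;0.33 -0.019 0.061 0 0 -52 0.6;0.33 -0.019 0.061 0 0 -52 0.6;0.33 -0.019 0.061 0 0 -52 0.6;0.33 -0.019 0.061 0 0 -52 0.6;0.33 -0.019 0.061 0 0 -52 0.6;0.33 -0.019 0.061 0 0 -52 0.6;0.33 -0.019 0.061 0 0 -52 0.6;0.33 -0.019 0.061 0 0 -52 0.6"
}}

```text
clock: 2.1
position: [0.4862, 0.1222, 0.2192]
ee_rot: [0.0, 0.446, 0.895, -0.0]
force: [-0.0, 0.1, -0.2]
finger_gap: 0.0509
grip_force: 0.0
```

```bash
python3 - <<'E'
from h import *
np.set_printoptions(precision=4,suppress=True)
s=ctrl.observe();print(s["position"],s["qpos"],s["finger_gap"])
im,d,K,E=grab("wrist");cv2.imwrite("pics/w1.png",im[...,::-1])
P=cloud(d,K,E);hsv=cv2.cvtColor(im,cv2.COLOR_RGB2HSV)
m=(hsv[...,1]>130)&((hsv[...,0]<10)|(hsv[...,0]>170))&(P[...,2]>.06)&(P[...,2]<.135)&(d>0)
q=P[m];print(q.mean(0),q.min(0),q.max(0),len(q))
t=q[q[:,2]<.112];print(cv2.minEnclosingCircle(t[:,:2].astype(np.float32)))
print(delta([.486,.131,.1],128))
E
```

```text
[0.4862 0.1222 0.2192] [ 0.4556  0.154  -0.8534  1.7768  0.1222  1.2657  0.2178] 0.050930464081435214
[0.5028 0.165  0.1083] [0.4668 0.1266 0.0602] [0.6182 0.3153 0.1262] 1245
((0.5423158407211304, 0.22315287590026855), 0.11018601059913635)
[ 0.0074  0.0051  0.1194 -0.0219  0.0455 -0.9752]
```

View pics/w1.png

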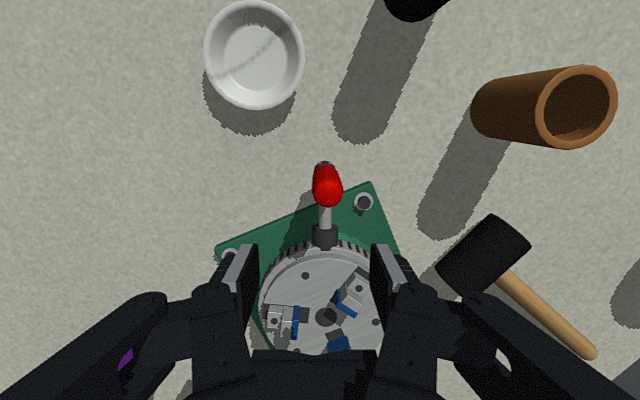

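The wrist view shows the red handle at (327,187), centred between the fingers at (243,270) and (388,270). The chuck hub is at about (325,318). The onyx tumbler contaminated my red mask, so I'll restrict the mask and measure again.

```bash
cat > look.py <<'E'
from h import *
np.set_printoptions(precision=4,suppress=True)
im,d,K,E=grab("wrist");P=cloud(d,K,E);hsv=cv2.cvtColor(im,cv2.COLOR_RGB2HSV)
near=(np.hypot(P[...,0]-.574,P[...,1]-.0235)<.175)&(d>0)
m=near&(hsv[...,1]>150)&((hsv[...,0]<8)|(hsv[...,0]>172))&(P[...,2]>.06)&(P[...,2]<.135)
q=P[m]
if len(q)>20:
    print("handle",q.mean(0),q.min(0),q.max(0),len(q))
    # fit circle radius 12 to post side points
    from scipy.optimize import least_squares
    t=q[q[:,2]<.110]
    f=least_squares(lambda c:np.hypot(t[:,0]-c[0],t[:,1]-c[1])-.012,t.mean(0)[:2]+.012*np.array([0.6,-.8]),loss="soft_l1",f_scale=.002);print("post",f.x,f.cost,len(t))
    top=q[q[:,2]>.122]; print("top",top.mean(0),len(top))
w=near&(abs(P[...,2]-.068)<.003)
q=P[w]
print("face z",np.median(q[:,2]),len(q))
bl=near&(hsv[...,0]>100)&(hsv[...,0]<125)&(hsv[...,1]>120)&(P[...,2]>.08)&(P[...,2]<.1)
n,l,s,ce=cv2.connectedComponentsWithStats(bl.astype(np.uint8))
for i in range(1,n):
    if s[i,4]>15: print("pad",s[i],P[l==i].mean(0),np.hypot(*(P[l==i][:,:2]-[.574,.0235]).T).min())
dk=(hsv[...,2]<70)&(np.hypot(P[...,0]-.574,P[...,1]-.0235)<.03)&(P[...,2]<.075)&(P[...,2]>.03)
print("bore",P[dk].mean(0),dk.sum())
E
python3 look.py
```

```text
handle [0.485  0.14   0.1131] [0.4758 0.1271 0.0623] [0.4978 0.1488 0.1261] 1024
post [0.488  0.1366] 3.313454593117276e-06 250
top [0.4874 0.1372 0.1232] 360
face z 0.06694948069007031 7430
pad [335 295  22  23 170] [0.5703 0.0565 0.09  ] 0.029559179948039215
pad [291 312   8  28 154] [0.5464 0.0137 0.0898] 0.026247058883123963
pad [328 343  22  10  85] [0.5981 0.0155 0.0832] 0.024139308703652846
bore [0.5743 0.0225 0.0672] 650
```

```bash
python3 - <<'E'
from h import *
print(ctrl.observe()["position"],delta([.488,.137,.219],127),delta([.488,.137,.097],127))
E
```

```text
[0.48632333 0.12221307 0.21945207] [ 0.0108  0.0102  0.0004 -0.0097  0.0528  0.0289] [ 0.0109  0.0103  0.1224 -0.0097  0.0528  0.0289]
```

Request:
{"fn": "arm_command", "kwargs": {
  "deltas": "0.011 0.010 0 0 0 0 0.6;0.011 0.010 0 0 0 0 0.6;0.011 0.010 0.04 0 0 0 0.6;0.011 0.010 0.08 0 0 0 0.6;0.011 0.010 0.1 0 0 0 0.6;0.011 0.010 0.122 0 0 0 0.6;0.011 0.010 0.122 0 0 0 0.6;0.011 0.010 0.122 0 0 0 0.5;0.011 0.010 0.122 0 0 0 0.5"
}}

```text
clock: 2.95
position: [0.4882, 0.1384, 0.0987]
ee_rot: [0.001, 0.445, 0.896, 0.0]
force: [-0.4, 0.1, 1.3]
finger_gap: 0.043
grip_force: 0.0
```

```bash
python3 - <<'E'
from h import *
s=ctrl.observe();print(s["position"],s["force"],s["finger_gap"],s["qpos"])
r=.14
for a in range(5,65,5):
    t=np.radians(a);print(a,round(r*np.cos(t)-r,4),round(-r*np.sin(t),4))
E
```

```text
[0.48820459 0.13838991 0.09871339] [-0.44280271  0.11685564  1.3413046 ] 0.04300996280553426 [ 0.36565176  0.3181709  -0.82725111  1.89848754  0.27113846  1.03867578
  0.07277202]
5 -0.0005 -0.0122
10 -0.0021 -0.0243
15 -0.0048 -0.0362
20 -0.0084 -0.0479
25 -0.0131 -0.0592
30 -0.0188 -0.07
35 -0.0253 -0.0803
40 -0.0328 -0.09
45 -0.041 -0.099
50 -0.05 -0.1072
55 -0.0597 -0.1147
60 -0.07 -0.1212
```

Request:
{"fn": "arm_command", "kwargs": {
  "deltas": "0 -0.006 0 0 0 -2.5 0.4;-0.0005 -0.012 0 0 0 -5 0.4;-0.0012 -0.018 0 0 0 -7.5 0.4;-0.002 -0.024 0 0 0 -10 0.4;-0.0034 -0.03 0 0 0 -12.5 0.4;-0.005 -0.036 0 0 0 -15 0.4;-0.0064 -0.042 0 0 0 -17.5 0.4;-0.008 -0.048 0 0 0 -20 0.4;-0.0107 -0.0535 0 0 0 -22.5 0.4;-0.013 -0.059 0 0 0 -25 0.4;-0.016 -0.0645 0 0 0 -27.5 0.4;-0.019 -0.07 0 0 0 -30 0.4"
}}

```text
clock: 3.95
position: [0.4441, 0.0825, 0.0992]
ee_rot: [0.001, 0.196, 0.981, 0.001]
force: [-1.3, 7.2, 1.5]
finger_gap: 0.0338
grip_force: 2.6
```

```bash
python3 look.py; python3 - <<'E'
from h import *
s=ctrl.observe();p=s["position"];print(p,s["force"],s["finger_gap"])
print(np.hypot(p[0]-.573,p[1]-.0255),np.degrees(np.arctan2(p[1]-.0255,p[0]-.573)))
E
```

```text
handle [0.4422 0.0895 0.1089] [0.4229 0.0523 0.0605] [0.4587 0.1218 0.1345] 4839
post [0.4482 0.0873] 0.00035172550523209276 1824
top [0.4469 0.0879 0.1233] 1242
face z 0.06792407398757061 166
bore [nan nan nan] 0
[0.44368151 0.08115334 0.09904806] [-0.05335155  1.45053357 -0.13167745] 0.034189236602075825
0.14078553556340395 156.7149516485227look.py:22: RuntimeWarning: Mean of empty slice.
  print("bore",P[dk].mean(0),dk.sum())
  ret = um.true_divide(
```

Request:
{"fn": "arm_command", "kwargs": {
  "deltas": "0 -0.006 0 0 0 -2.5 0.4;-0.0005 -0.012 0 0 0 -5 0.4;-0.0012 -0.018 0 0 0 -7.5 0.4;-0.002 -0.024 0 0 0 -10 0.4;-0.0034 -0.03 0 0 0 -12.5 0.4;-0.005 -0.036 0 0 0 -15 0.4;-0.0064 -0.042 0 0 0 -17.5 0.4;-0.008 -0.048 0 0 0 -20 0.4;-0.0107 -0.0535 0 0 0 -22.5 0.4"
}}

```text
clock: 4.75
position: [0.4329, 0.0285, 0.0988]
ee_rot: [0.001, 0.002, 1.0, 0.0]
force: [-3.3, 4.7, 3.4]
finger_gap: 0.0339
grip_force: 2.6
```

```bash
python3 - <<'E'
from h import *
s=ctrl.observe();p=s["position"];print(p,s["force"],s["finger_gap"])
print(np.hypot(p[0]-.573,p[1]-.0255),np.degrees(np.arctan2(p[1]-.0255,p[0]-.573)))
im,d,K,E=grab("top");P=cloud(d,K,E);cv2.imwrite("pics/t2.png",cv2.resize(im[140:260,210:350,::-1],None,fx=4,fy=4,interpolation=2))
E
```

```text
[0.43290492 0.0284796  0.09881743] [-3.26666938  4.7037532   3.35004789] 0.03393675289947325
0.14012675997070836 178.78159260496673
```

View pics/t2.png

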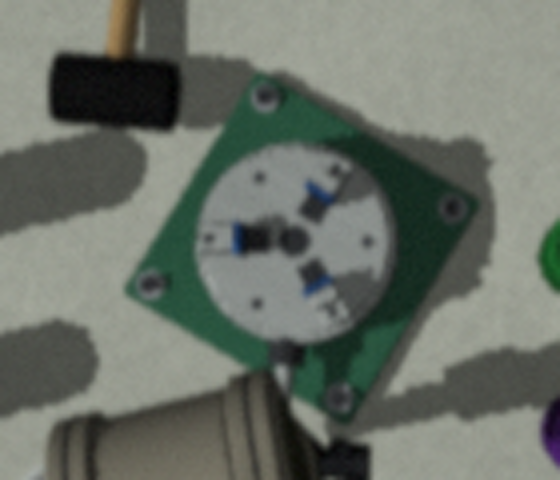

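The crop shows the jaws have moved outward. The left pad is at (240,238) against the bore at (293,240), about 33 mm from the axis. I'll push on gently toward the stop.

Request:
{"fn": "arm_command", "kwargs": {
  "deltas": "0 -0.006 0 0 0 -2.5 0.4;-0.0005 -0.012 0 0 0 -5 0.4;-0.001 -0.017 0 0 0 -7 0.4;-0.0018 -0.022 0 0 0 -9 0.4;-0.0018 -0.022 0 0 0 -9 0.4"
}}

```text
clock: 5.22
position: [0.4346, 0.0054, 0.0984]
ee_rot: [0.001, -0.076, 0.997, -0.0]
force: [-0.7, -0.5, -0.1]
finger_gap: 0.0344
grip_force: 0.2
```

Request:
{"fn": "arm_command", "kwargs": {
  "deltas": "0 -0.006 0 0 0 -2.5 0.4;-0.0005 -0.012 0 0 0 -5 0.4;-0.001 -0.017 0 0 0 -7 0.4;-0.0018 -0.022 0 0 0 -9 0.4"
}}

```text
clock: 5.55
position: [0.4392, -0.0145, 0.0982]
ee_rot: [0.0, -0.154, 0.988, 0.0]
force: [-11.1, 32.2, 11.3]
finger_gap: 0.0346
grip_force: 17.9
```

```bash
python3 - <<'E'
from h import *
s=ctrl.observe();p=s["position"];print(p,s["force"],s["finger_gap"])
print(np.hypot(p[0]-.573,p[1]-.0255),np.degrees(np.arctan2(p[1]-.0255,p[0]-.573)))
im,d,K,E=grab("top");P=cloud(d,K,E);hsv=cv2.cvtColor(im,cv2.COLOR_RGB2HSV)
m=(np.hypot(P[...,0]-.573,P[...,1]-.0255)<.08)&(hsv[...,0]>100)&(hsv[...,0]<125)&(hsv[...,1]>120)&(P[...,2]>.08)
n,l,st,ce=cv2.connectedComponentsWithStats(m.astype(np.uint8))
for i in range(1,n):
    q=P[l==i].mean(0);print(st[i,4],q,np.hypot(q[0]-.573,q[1]-.0245))
E
```

```text
[ 0.43923405 -0.01445698  0.09822384] [-11.14193267  32.24629748  11.27389167] 0.03464159594864973
0.1396061988973862 -163.36868525975098
12 [0.60561055 0.00479232 0.09169841] 0.03810302591710354
11 [0.57304571 0.06128948 0.09212398] 0.036789503985484286
7 [0.54060016 0.00442846 0.09243345] 0.03811320155381375
```

Request:
{"fn": "arm_command", "kwargs": {
  "deltas": "0 0.008 0 0 0 0 0.6;0 0.008 0 0 0 0 0.6;0 0.008 -0.04 0 0 0 0.6;0 0.008 -0.08 0 0 0 0.6;0 0.008 -0.12 0 0 0 1;0 0.008 -0.16 0 0 0 1;0 0.008 -0.18 0 0 0 1;0 0.008 -0.18 0 0 0 1"
}}

```text
clock: 6.27
position: [0.4388, -0.0082, 0.2824]
ee_rot: [0.004, -0.153, 0.988, -0.002]
force: [0.0, -0.6, 0.1]
finger_gap: 0.0855
grip_force: 0.0
```

```bash
python3 - <<'E'
from h import *
s=ctrl.observe();print(s["position"],s["force"],s["qpos"]);print(delta([.5915,-.2855,.26],90))
E
```

```text
[ 0.43877307 -0.00815984  0.28242608] [ 0.02475895 -0.58025377  0.0900535 ] [ 0.93726291 -0.10391426 -0.93983364  1.82140391 -0.08161362  1.37437098
  1.89308842]
[-6.160000e-02 -3.104000e-01  2.470000e-02  1.052000e-01  5.738000e-01
  1.075872e+02]
```

Request:
{"fn": "arm_command", "kwargs": {
  "deltas": "-0.062 -0.310 0.025 0.1 0.6 107.6 1;-0.062 -0.310 0.025 0.1 0.6 107.6 1;-0.062 -0.310 0.025 0.1 0.6 107.6 1;-0.062 -0.310 0.025 0.1 0.6 107.6 1;-0.062 -0.310 0.025 0.1 0.6 107.6 1;-0.062 -0.310 0.025 0.1 0.6 107.6 1;-0.062 -0.310 0.025 0.1 0.6 107.6 1;-0.062 -0.310 0.025 0.1 0.6 107.6 1;-0.062 -0.310 0.025 0.1 0.6 107.6 1;-0.062 -0.310 0.025 0.1 0.6 107.6 1;-0.062 -0.310 0.025 0.1 0.6 107.6 1;-0.062 -0.310 0.025 0.1 0.6 107.6 1"
}}

```text
clock: 7.27
position: [0.59, -0.2847, 0.2519]
ee_rot: [-0.004, 0.564, 0.826, -0.001]
force: [0.5, -0.6, -0.6]
finger_gap: 0.0854
grip_force: 0.0
```

Request:
{"fn": "arm_command", "kwargs": {
  "deltas": "0 0 0 0 0 0 1;0 0 0 0 0 0 1;0 0 0 0 0 0 1"
}}

```text
clock: 7.52
position: [0.5898, -0.2847, 0.2523]
ee_rot: [-0.004, 0.56, 0.829, -0.001]
force: [-0.4, -0.6, -0.9]
finger_gap: 0.0852
grip_force: 0.0
```

```bash
python3 - <<'E'
from h import *
np.set_printoptions(precision=4,suppress=True)
s=ctrl.observe();print(s["position"],s["ee_rot"],s["qpos"]);print(delta([.5915,-.2855,.26],90))
im,d,K,E=grab("wrist");P=cloud(d,K,E);hsv=cv2.cvtColor(im,cv2.COLOR_RGB2HSV);cv2.imwrite("pics/w3.png",im[...,::-1])
m=(d>0)&(np.hypot(P[...,0]-.5915,P[...,1]+.2855)<.05)&(abs(P[...,2]-.105)<.006)&(hsv[...,1]<70)
q=P[m];print(cv2.minEnclosingCircle(q[:,:2].astype(np.float32)),np.median(q[:,2]),len(q))
v,u=np.where(m);print(u.mean(),v.mean(),u.min(),u.max(),v.min(),v.max())
E
```

```text
[ 0.5898 -0.2847  0.2523] [-0.0036  0.5595  0.8288 -0.0014] [ 0.8076  0.4662 -0.6099  1.3247  0.2631  1.4382  0.5952]
[-0.0014  0.0012 -0.0077 -0.4064 -0.1737 21.9547]
((0.5911152958869934, -0.2831697165966034), 0.03000166267156601) 0.10377843436054282 1530
317.13790849673205 189.7013071895425 284 351 157 223
```

View pics/w3.png

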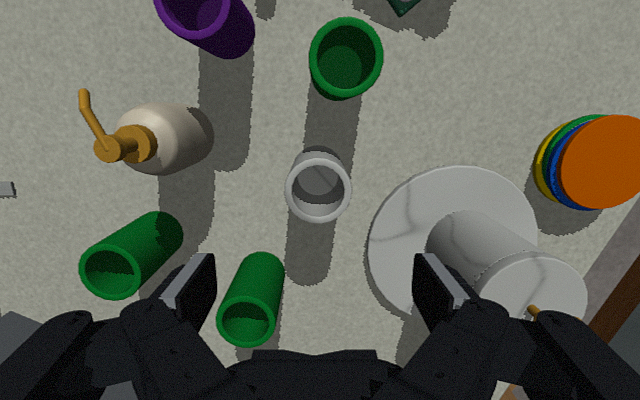

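The wrist view shows the white open tumbler at (318,189), rim radius 30.0 mm at height 0.104 m, with free space on both finger sides. I'll align over it and descend.

```bash
python3 - <<'E'
from h import *
np.set_printoptions(precision=4,suppress=True)
print(delta([.5912,-.284,.25],90),delta([.5912,-.284,.076],90))
E
```

```text
[ 0.0001  0.0016  0.0023 -0.399  -0.1821 21.9222] [-0.0007  0.0026  0.1763 -0.399  -0.1821 21.9222]
```

Request:
{"fn": "arm_command", "kwargs": {
  "deltas": "0 0.002 0 -0.4 -0.2 21.9 1;0 0.002 0 -0.4 -0.2 21.9 1;0 0.002 0 -0.4 -0.2 21.9 1;0 0.002 0 -0.4 -0.2 21.9 1;0 0.002 0.03 -0.4 -0.2 21.9 1;0 0.002 0.06 -0.4 -0.2 21.9 1;0 0.002 0.08 -0.4 -0.2 21.9 1;0 0.002 0.1 -0.4 -0.2 21.9 1;0 0.002 0.1 -0.4 -0.2 21.9 1"
}}

```text
clock: 8.32
position: [0.5888, -0.2831, 0.1479]
ee_rot: [-0.003, 0.706, 0.708, -0.001]
force: [-0.5, 0.4, 0.0]
finger_gap: 0.0853
grip_force: 0.0
```

```bash
python3 - <<'E'
from h import *
np.set_printoptions(precision=4,suppress=True)
s=ctrl.observe();print(s["position"],s["ee_rot"],s["force"])
print(delta([.5912,-.284,.076],90))
E
```

```text
[ 0.5888 -0.2831  0.1479] [-0.003   0.7062  0.708  -0.0011] [-0.5426  0.4147  0.0129]
[-0.001   0.0028  0.0718 -0.3314 -0.1492  0.1427]
```

Request:
{"fn": "arm_command", "kwargs": {
  "deltas": "-0.001 0.003 0.01 -0.3 -0.1 0 1;-0.001 0.003 0.03 -0.3 -0.1 0 1;-0.001 0.003 0.05 -0.3 -0.1 0 1;-0.001 0.003 0.065 -0.3 -0.1 0 1;-0.001 0.003 0.072 -0.3 -0.1 0 1;-0.001 0.003 0.072 -0.3 -0.1 0 1;-0.001 0.003 0.072 -0.3 -0.1 0 1"
}}

```text
clock: 8.9
position: [0.5947, -0.2849, 0.0814]
ee_rot: [0.003, 0.708, 0.706, 0.002]
force: [1.5, -0.3, 0.2]
finger_gap: 0.0852
grip_force: 0.0
```

Request:
{"fn": "arm_command", "kwargs": {
  "deltas": "0 0 0 0 0 0 0.75;0 0 0 0 0 0 0.65;0 0 0 0 0 0 0.5;0 0 0 0 0 0 0.4;0 0 0 0 0 0 0.3;0 0 0 0 0 0 0.3;0 0 0 0 0 0 0.3;0 0 0 0 0 0 0.3"
}}

```text
clock: 9.57
position: [0.5947, -0.2851, 0.0822]
ee_rot: [0.004, 0.708, 0.706, 0.001]
force: [-2.1, -0.3, 7.4]
finger_gap: 0.0588
grip_force: 63.8
```

Request:
{"fn": "arm_command", "kwargs": {
  "deltas": "0 0 -0.01 0 0 0 0.3;0 0 -0.03 0 0 0 0.3;0 0 -0.06 0 0 0 0.3;0 0 -0.09 0 0 0 0.3;0 0 -0.12 0 0 0 0.3;0 0 -0.15 0 0 0 0.3;0 0 -0.16 0 0 0 0.3;0 0 -0.16 0 0 0 0.3"
}}

```text
clock: 10.23
position: [0.5943, -0.2847, 0.2436]
ee_rot: [0.005, 0.708, 0.706, 0.002]
force: [-0.7, 0.6, -4.8]
finger_gap: 0.0589
grip_force: 65.9
```

```bash
python3 - <<'E'
from h import *
np.set_printoptions(precision=4,suppress=True)
s=ctrl.observe();print(s["position"],s["ee_rot"],s["force"],s["finger_gap"],s["grip_force"])
print(delta([.573,.024,.23],90))
E
```

```text
[ 0.5943 -0.2847  0.2436] [0.0049 0.708  0.7061 0.0021] [-0.7402  0.598  -4.7544] 0.05888769289493315 65.85772678256035
[ 0.3087 -0.0222  0.0121  0.5673  0.228  -0.1535]
```

Request:
{"fn": "arm_command", "kwargs": {
  "deltas": "0.02 -0.001 0 0.5 0.2 0 0.3;0.05 -0.003 0 0.5 0.2 0 0.3;0.08 -0.006 0 0.5 0.2 0 0.3;0.11 -0.008 0 0.5 0.2 0 0.3;0.14 -0.01 0 0.5 0.2 0 0.3;0.17 -0.012 0 0.5 0.2 0 0.3;0.2 -0.014 0 0.5 0.2 0 0.3;0.23 -0.017 0 0.5 0.2 0 0.3;0.26 -0.019 0 0.5 0.2 0 0.3;0.29 -0.021 0 0.5 0.2 0 0.3;0.309 -0.022 0 0.5 0.2 0 0.3;0.309 -0.022 0 0.5 0.2 0 0.3"
}}

```text
clock: 11.23
position: [0.5703, 0.0304, 0.2377]
ee_rot: [-0.004, 0.706, 0.709, -0.001]
force: [0.3, 1.0, -3.7]
finger_gap: 0.059
grip_force: 65.8
```

Request:
{"fn": "arm_command", "kwargs": {
  "deltas": "0 0 0 0 0 0 0.3;0 0 0 0 0 0 0.3"
}}

```text
clock: 11.4
position: [0.5714, 0.0235, 0.238]
ee_rot: [-0.002, 0.708, 0.706, -0.002]
force: [-1.1, -1.9, -4.5]
finger_gap: 0.0582
grip_force: 65.8
```

```bash
python3 - <<'E'
from h import *
np.set_printoptions(precision=4,suppress=True)
s=ctrl.observe();print(s["position"],s["ee_rot"],s["force"],s["finger_gap"],s["grip_force"])
print(delta([.573,.024,.18],90))
for n in("wrist","side"):
    im,d,K,E=grab(n);P=cloud(d,K,E);hsv=cv2.cvtColor(im,cv2.COLOR_RGB2HSV)
    cv2.imwrite(f"pics/{n}4.png",im[...,::-1] if n=="wrist" else cv2.resize(im[100:250,220:400,::-1],None,fx=4,fy=4,interpolation=2))
    m=(d>0)&(np.hypot(P[...,0]-.573,P[...,1]-.024)<.05)&(P[...,2]>.13)&(P[...,2]<.28)&(hsv[...,1]<70)&(hsv[...,2]>90)
    q=P[m];zt=np.percentile(q[:,2],97) if len(q) else 0;print(n,len(q),zt)
    r=q[abs(q[:,2]-zt)<.006]
    if len(r)>10: print(cv2.minEnclosingCircle(r[:,:2].astype(np.float32)),len(r))
    b=(d>0)&(np.hypot(P[...,0]-.573,P[...,1]-.024)<.08)&(hsv[...,0]>100)&(hsv[...,0]<125)&(hsv[...,1]>120)&(P[...,2]>.075)&(P[...,2]<.1)
    k,l,st,ce=cv2.connectedComponentsWithStats(b.astype(np.uint8))
    for i in range(1,k):
        if st[i,4]>4: print("pad",st[i,4],ce[i],P[l==i].mean(0))
E
```

```text
[0.5714 0.0235 0.238 ] [-0.0024  0.7084  0.7059 -0.0016] [-1.1244 -1.8733 -4.4667] 0.058247495182207294 65.81478662788868
[ 0.0005  0.0019  0.058  -0.3259 -0.0613 -0.2028]
wrist 16144 0.2615761030895509
((0.568984866142273, 0.03168117254972458), 0.040846023708581924) 7039
pad 183 [317.4262 142.9727] [0.5732 0.0655 0.0915]
pad 90 [359.8667 200.2556] [0.6107 0.0149 0.0879]
side 1056 0.26153682351823787
((0.5720700621604919, 0.017791392281651497), 0.03471734747290611) 174
pad 13 [307.9231 175.7692] [0.5788 0.0603 0.0884]
pad 7 [321.7143 188.2857] [0.6103 0.0048 0.092 ]
pad 5 [296.8 191. ] [0.5443 0.0023 0.0915]
```

View pics/wrist4.png

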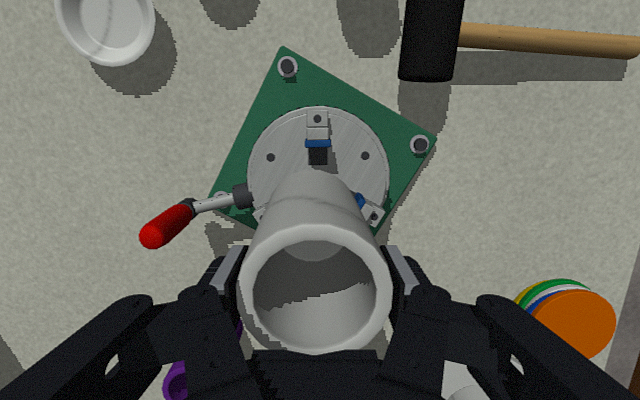

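The wrist view shows the tumbler held, rim centred at about (315,288). The chuck face is at about (318,172), the open jaw pad at (317,143) and the handle at (165,225), clear of the work. I'll measure the rim against the chuck face in this same view.

```bash
cat > rel.py <<'E'
from h import *
from scipy.optimize import least_squares
np.set_printoptions(precision=4,suppress=True)
s=ctrl.observe();print(s["position"],s["ee_rot"])
im,d,K,E=grab("wrist");P=cloud(d,K,E);hsv=cv2.cvtColor(im,cv2.COLOR_RGB2HSV)
def fit(mask,r,c0):
    # contour boundary points, robust circle of known radius
    cs,_=cv2.findContours(mask.astype(np.uint8),cv2.RETR_EXTERNAL,cv2.CHAIN_APPROX_NONE)
    c=max(cs,key=cv2.contourArea)[:,0]; t=P[c[:,1],c[:,0]]
    t=t[abs(np.hypot(t[:,0]-c0[0],t[:,1]-c0[1])-r)<.012]
    f=least_squares(lambda x:np.hypot(t[:,0]-x[0],t[:,1]-x[1])-r,c0,loss="soft_l1",f_scale=.001)
    res=np.hypot(t[:,0]-f.x[0],t[:,1]-f.x[1])-r
    return f.x,len(t),np.median(abs(res)),t[:,2].mean()
near=lambda x,y,r:(d>0)&(np.hypot(P[...,0]-x,P[...,1]-y)<r)
p=s["position"]
u=np.arange(640)[None,:]; wm=near(p[0],p[1],.06)&(u>237)&(u<394)&(P[...,2]>.13)&(hsv[...,1]<60)&(hsv[...,2]>70)
zt=p[2]-.082+.105
for dz in(.003,.005): print("rim",fit(wm&(abs(P[...,2]-zt)<dz),.03,p[:2]),zt)
fm=near(.573,.024,.08)&(abs(P[...,2]-.067)<.006)
print("face",fit(fm,.064,np.array([.573,.024])))
E
python3 rel.py
```

```text
[0.5718 0.023  0.2386] [-0.0021  0.7088  0.7054 -0.0013]
rim (array([0.5718, 0.0256]), 509, np.float64(0.001221306147387833), np.float64(0.2600081159991891)) 0.26159939960845907
rim (array([0.5719, 0.0258]), 494, np.float64(0.0012856806247700178), np.float64(0.259400280064102)) 0.26159939960845907
face (array([0.5732, 0.0252]), 281, np.float64(0.0006397249015681339), np.float64(0.06699201422979151))
```

Request:
{"fn": "arm_command", "kwargs": {
  "deltas": "0 0.001 0.01 -0.3 0 0 0.3;0 0.001 0.025 -0.3 0 0 0.3;0 0.001 0.04 -0.3 0 0 0.3;0 0.001 0.05 -0.3 0 0 0.3;0 0.001 0.06 -0.3 0 0 0.3;0 0.001 0.07 -0.3 0 0 0.3;0 0.001 0.075 -0.3 0 0 0.3;0 0.001 0.075 -0.3 0 0 0.3;0 0.001 0.075 -0.3 0 0 0.3"
}}

```text
clock: 12.3
position: [0.5728, 0.0248, 0.1647]
ee_rot: [0.0, 0.708, 0.706, 0.001]
force: [0.2, 0.1, -5.1]
finger_gap: 0.0587
grip_force: 65.8
```

```bash
python3 rel.py; python3 - <<'E'
from h import *
np.set_printoptions(precision=4,suppress=True)
print(delta([.573,.024,.15],90),ctrl.observe()["force"])
E
```

```text
[0.5728 0.0248 0.1647] [0.     0.7081 0.7061 0.0013]
rim (array([0.5726, 0.0269]), 468, np.float64(0.0008878267684987295), np.float64(0.18601175303571682)) 0.18774082212359666
rim (array([0.5727, 0.0271]), 445, np.float64(0.0009330464804684739), np.float64(0.18538846145246166)) 0.18774082212359666
face (array([0.5734, 0.0253]), 369, np.float64(0.0005793855458051667), np.float64(0.0670417766005724))
[-0.0009 -0.0001  0.0152  0.1536 -0.1012 -0.1566] [-0.0644 -0.1442 -4.2008]
```

Request:
{"fn": "arm_command", "kwargs": {
  "deltas": "-0.0015 0.001 0.002 0.1 0 0 0.3;-0.0015 0.001 0.005 0.1 0 0 0.3;-0.0015 0.001 0.008 0.1 0 0 0.3;-0.0015 0.001 0.009 0.1 0 0 0.3;-0.0015 0.001 0.01 0.1 0 0 0.3;-0.0015 0.001 0.01 0.1 0 0 0.3"
}}

```text
clock: 12.85
position: [0.5736, 0.0233, 0.1544]
ee_rot: [-0.001, 0.708, 0.706, 0.001]
force: [0.7, -0.3, -3.9]
finger_gap: 0.0586
grip_force: 65.8
```

Request:
{"fn": "arm_command", "kwargs": {
  "deltas": "0 0 0.001 0 0 0 0.3;0 0 0.002 0 0 0 0.3;0 0 0.003 0 0 0 0.3;0 0 0.003 0 0 0 0.3"
}}

```text
clock: 13.18
position: [0.5736, 0.0232, 0.1514]
ee_rot: [-0.001, 0.708, 0.706, 0.001]
force: [-0.3, 0.7, -3.0]
finger_gap: 0.0586
grip_force: 65.9
```

Request:
{"fn": "arm_command", "kwargs": {
  "deltas": "0 0 0.0005 0 0 0 0.3;0 0 0.001 0 0 0 0.3;0 0 0.001 0 0 0 0.3"
}}

```text
clock: 13.43
position: [0.5737, 0.0232, 0.1506]
ee_rot: [-0.001, 0.708, 0.706, 0.001]
force: [-0.2, -0.8, -4.6]
finger_gap: 0.0588
grip_force: 65.9
```

Request:
{"fn": "arm_command", "kwargs": {
  "deltas": "0 0 0.0005 0 0 0 0.3;0 0 0.001 0 0 0 0.3;0 0 0.001 0 0 0 0.3"
}}

```text
clock: 13.68
position: [0.5739, 0.0234, 0.1504]
ee_rot: [-0.0, 0.708, 0.706, 0.001]
force: [-3.2, 0.2, 3.9]
finger_gap: 0.0589
grip_force: 66.6
```

Contact felt: the force went from -4.6 to +3.9 N. I'll release and lift away.

Request:
{"fn": "arm_command", "kwargs": {
  "deltas": "0 0 0 0 0 0 0.72;0 0 0 0 0 0 0.75;0 0 0 0 0 0 0.8;0 0 0 0 0 0 0.9;0 0 0 0 0 0 1;0 0 0 0 0 0 1;0 0 0 0 0 0 1"
}}

```text
clock: 14.27
position: [0.5738, 0.0232, 0.1497]
ee_rot: [-0.001, 0.708, 0.706, 0.001]
force: [-0.7, -0.2, -0.4]
finger_gap: 0.0854
grip_force: 0.0
```

```bash
python3 rel.py
```

```text
[0.5738 0.0232 0.1497] [-0.0005  0.7081  0.7061  0.0007]
rim (array([0.5721, 0.0262]), 437, np.float64(0.0009934013278868996), np.float64(0.1712795803383007)) 0.17265788529151768
rim (array([0.5721, 0.0263]), 436, np.float64(0.000985260322798276), np.float64(0.17063713614464135)) 0.17265788529151768
face (array([0.5734, 0.0252]), 397, np.float64(0.0005736067043612542), np.float64(0.06719374155980375))
```

Request:
{"fn": "arm_command", "kwargs": {
  "deltas": "0 0 -0.01 0 0 0 1;0 0 -0.03 0 0 0 1;0 0 -0.06 0 0 0 1;0 0 -0.09 0 0 0 1;0 0 -0.12 0 0 0 1;0 0 -0.14 0 0 0 1;0 0 -0.14 0 0 0 1;0 0 -0.14 0 0 0 1"
}}

```text
clock: 14.98
position: [0.5742, 0.0232, 0.2913]
ee_rot: [0.0, 0.708, 0.706, 0.002]
force: [-0.9, -0.2, -0.8]
finger_gap: 0.0855
grip_force: 0.0
```

```bash
sed -i 's/t=q\[q/t=q[q/; s/\*np.array(\[0.6,-.8\])/*np.array([0.,0.])/' look.py; python3 look.py 2>/dev/null; python3 - <<'E'
from h import *
np.set_printoptions(precision=4,suppress=True)
im,d,K,E=grab("top");P=cloud(d,K,E);hsv=cv2.cvtColor(im,cv2.COLOR_RGB2HSV)
m=(np.hypot(P[...,0]-.573,P[...,1]-.024)<.17)&(hsv[...,1]>130)&((hsv[...,0]<10)|(hsv[...,0]>170))&(P[...,2]>.06)&(P[...,2]<.135)
q=P[m];print("top",len(q),q.mean(0) if len(q) else 0)
for a in(190,193,196):
    t=np.radians(a);c=np.array([.5732,.0248]);print(a,c+.14*np.array([np.cos(t),np.sin(t)]))
print(ctrl.observe()["position"],ctrl.observe()["qpos"])
E
```

```text
handle [ 0.4426 -0.0033  0.1049] [ 0.4287 -0.0163  0.0601] [0.4494 0.005  0.1266] 895
post [ 0.4369 -0.0072] 2.0409254195695055e-05 422
top [ 0.4379 -0.0064  0.1232] 199
face z 0.06711718143538403 4817
pad [302 134  22   7 130] [0.5731 0.0655 0.0915] 0.0393730484901513
pad [347 182   6  12  40] [0.6111 0.015  0.0895] 0.03555424138448036
bore [nan nan nan] 0
top 0 0
190 [0.4353 0.0005]
193 [ 0.4368 -0.0067]
196 [ 0.4386 -0.0138]
[0.5733 0.0229 0.2891] [ 0.4669  0.2713 -0.7088  1.498   0.1752  1.438  -0.2498]
```

```bash
python3 - <<'E'
from h import *
np.set_printoptions(precision=4,suppress=True)
print(delta([.437,-.007,.25],193))
E
```

```text
[  -0.0304   -0.1362    0.0392    0.0439   -0.1072 -103.1575]
```

Request:
{"fn": "arm_command", "kwargs": {
  "deltas": "-0.03 -0.136 0 0 0 -103.1 1;-0.03 -0.136 0 0 0 -103.1 1;-0.03 -0.136 0 0 0 -103.1 1;-0.03 -0.136 0.01 0 0 -103.1 0.8;-0.03 -0.136 0.02 0 0 -103.1 0.6;-0.03 -0.136 0.04 0 0 -103.1 0.6;-0.03 -0.136 0.04 0 0 -103.1 0.6;-0.03 -0.136 0.04 0 0 -103.1 0.6;-0.03 -0.136 0.04 0 0 -103.1 0.6;-0.03 -0.136 0.04 0 0 -103.1 0.6;-0.03 -0.136 0.04 0 0 -103.1 0.6;-0.03 -0.136 0.04 0 0 -103.1 0.6"
}}

```text
clock: 16.08
position: [0.437, -0.0066, 0.2485]
ee_rot: [-0.001, 0.044, 0.999, 0.001]
force: [0.1, -0.1, -0.5]
finger_gap: 0.051
grip_force: 0.0
```

Request:
{"fn": "arm_command", "kwargs": {
  "deltas": "0 0 0 0 0 -7 0.6;0 0 0 0 0 -14 0.6;0 0 0 0 0 -16 0.6;0 0 0 0 0 -16 0.6"
}}

```text
clock: 16.42
position: [0.437, -0.0066, 0.2486]
ee_rot: [-0.001, -0.093, 0.996, 0.001]
force: [-0.9, -0.3, -0.2]
finger_gap: 0.0515
grip_force: 0.0
```

```bash
python3 look.py 2>/dev/null|head -3; python3 - <<'E'
from h import *
np.set_printoptions(precision=4,suppress=True)
s=ctrl.observe();print(s["position"],s["ee_rot"],s["finger_gap"]);print(delta([.437,-.007,.099],193))
E
```

```text
handle [ 0.4333 -0.0079  0.1125] [ 0.4258 -0.0187  0.0629] [0.4477 0.0037 0.1256] 829
post [ 0.4379 -0.0076] 3.1427790073608284e-06 216
top [ 0.4374 -0.0075  0.1232] 277
[ 0.4371 -0.0066  0.2487] [-0.0007 -0.0918  0.9958  0.001 ] 0.05134860314281913
[-0.     -0.0007  0.1497  0.1257 -0.0637 -2.4688]
```

Request:
{"fn": "arm_command", "kwargs": {
  "deltas": "0 0 0.03 0 0 -2.5 0.6;0 0 0.06 0 0 -2.5 0.6;0 0 0.09 0 0 -2.5 0.6;0 0 0.12 0 0 -2.5 0.6;0 0 0.14 0 0 -2.5 0.6;0 0 0.15 0 0 -2.5 0.6;0 0 0.15 0 0 -2.5 0.4;0 0 0.15 0 0 -2.5 0.4;0 0 0.15 0 0 -2.5 0.4"
}}

```text
clock: 17.22
position: [0.4385, -0.0063, 0.1008]
ee_rot: [0.001, -0.114, 0.994, 0.001]
force: [0.5, -1.1, -0.5]
finger_gap: 0.0338
grip_force: 0.0
```

Request:
{"fn": "arm_command", "kwargs": {
  "deltas": "0 0.006 0 0 0 2.5 0.4;-0.0005 0.012 0 0 0 5 0.4;-0.0012 0.018 0 0 0 7.5 0.4;-0.002 0.024 0 0 0 10 0.4;-0.0034 0.03 0 0 0 12.5 0.4;-0.005 0.036 0 0 0 15 0.4;-0.0064 0.042 0 0 0 17.5 0.4;-0.008 0.048 0 0 0 20 0.4;-0.0107 0.0535 0 0 0 22.5 0.4;-0.013 0.059 0 0 0 25 0.4;-0.016 0.0645 0 0 0 27.5 0.4;-0.019 0.07 0 0 0 30 0.4"
}}

```text
clock: 18.22
position: [0.4409, 0.0653, 0.101]
ee_rot: [0.001, 0.149, 0.989, -0.0]
force: [-1.6, -5.2, 1.6]
finger_gap: 0.0344
grip_force: 2.4
```

```bash
cat > st.py <<'E'
from h import *
s=ctrl.observe();p=s["position"];c=[.5732,.0248]
x,y=p[0]-c[0],p[1]-c[1];a=np.arctan2(y,x);t=np.array([np.sin(a),-np.cos(a)])
print(np.round(p,4),"r",np.hypot(x,y).round(4),"ang",np.degrees(a).round(1)%360,"Fcw",(t@s["force"][:2]).round(1),"F",np.round(s["force"],1),s["finger_gap"])
E
python3 st.py
```

```text
[0.4409 0.0653 0.101 ] r 0.1384 ang 163.0 Fcw -5.4 F [-1.6 -5.2  1.6] 0.03436360334941535
```

Request:
{"fn": "arm_command", "kwargs": {
  "deltas": "0 0.006 0 0 0 2.5 0.4;-0.0005 0.012 0 0 0 5 0.4;-0.0012 0.018 0 0 0 7.5 0.4;-0.002 0.024 0 0 0 10 0.4"
}}

```text
clock: 18.55
position: [0.4498, 0.0877, 0.101]
ee_rot: [0.001, 0.234, 0.972, 0.0]
force: [-0.3, -3.9, 2.0]
finger_gap: 0.0344
grip_force: 2.3
```

Request:
{"fn": "arm_command", "kwargs": {
  "deltas": "0 0.003 0 0 0 1 0.4;0 0.006 0 0 0 2 0.4"
}}

```text
clock: 18.72
position: [0.4526, 0.0936, 0.1008]
ee_rot: [0.001, 0.25, 0.968, 0.001]
force: [-2.1, -3.5, 2.7]
finger_gap: 0.0342
grip_force: 2.0
```

```bash
python3 st.py
```

```text
[0.4526 0.0936 0.1008] r 0.1388 ang 150.3 Fcw -4.1 F [-2.1 -3.5  2.7] 0.034191579435842945
```

Request:
{"fn": "arm_command", "kwargs": {
  "deltas": "0 0.0025 0 0 0 1 0.4;0 0.005 0 0 0 2 0.4"
}}

```text
clock: 18.88
position: [0.4548, 0.098, 0.1003]
ee_rot: [0.0, 0.267, 0.964, 0.001]
force: [0.3, -4.3, 1.8]
finger_gap: 0.034
grip_force: 2.0
```

Request:
{"fn": "arm_command", "kwargs": {
  "deltas": "0 0.0025 0 0 0 1 0.4;0 0.004 0 0 0 1.6 0.4"
}}

```text
clock: 19.05
position: [0.4567, 0.1013, 0.1]
ee_rot: [0.0, 0.281, 0.96, 0.0]
force: [-1.3, -6.6, 4.4]
finger_gap: 0.0342
grip_force: 3.2
```

```bash
python3 st.py
```

```text
[0.4567 0.1013 0.1   ] r 0.1394 ang 146.7 Fcw -6.2 F [-1.3 -6.6  4.4] 0.03419258882744804
```

Stiffening begins. Continuing in small steps.

Request:
{"fn": "arm_command", "kwargs": {
  "deltas": "0 0.002 0 0 0 0.8 0.4;0 0.002 0 0 0 0.8 0.4"
}}

```text
clock: 19.22
position: [0.4576, 0.1028, 0.0999]
ee_rot: [-0.0, 0.287, 0.958, 0.0]
force: [-1.8, -7.0, 4.1]
finger_gap: 0.0344
grip_force: 2.7
```

Request:
{"fn": "arm_command", "kwargs": {
  "deltas": "0 0.002 0 0 0 0.8 0.4;0 0.002 0 0 0 0.8 0.4"
}}

```text
clock: 19.38
position: [0.4585, 0.1041, 0.0998]
ee_rot: [-0.0, 0.294, 0.956, -0.0]
force: [-1.7, -6.6, 5.5]
finger_gap: 0.034
grip_force: 3.7
```

```bash
python3 st.py
```

```text
[0.4585 0.1041 0.0998] r 0.1395 ang 145.3 Fcw -6.4 F [-1.7 -6.6  5.5] 0.03403331436053635
```

Request:
{"fn": "arm_command", "kwargs": {
  "deltas": "0 0.002 0 0 0 0.8 0.4;0 0.003 0 0 0 1.2 0.4"
}}

```text
clock: 19.55
position: [0.4598, 0.1059, 0.0997]
ee_rot: [-0.001, 0.304, 0.953, -0.001]
force: [-5.1, -11.6, 8.2]
finger_gap: 0.0341
grip_force: 6.0
```

Request:
{"fn": "arm_command", "kwargs": {
  "deltas": "0 0.002 0 0 0 0.8 0.4;0 0.003 0 0 0 1.2 0.4"
}}

```text
clock: 19.72
position: [0.4613, 0.1078, 0.0996]
ee_rot: [-0.001, 0.315, 0.949, -0.001]
force: [-7.5, -13.1, 10.9]
finger_gap: 0.0338
grip_force: 7.3
```

```bash
python3 st.py
```

```text
[0.4613 0.1078 0.0996] r 0.1393 ang 143.4 Fcw -14.9 F [ -7.5 -13.1  10.9] 0.033774211813154306
```

Request:
{"fn": "arm_command", "kwargs": {
  "deltas": "0 0.001 0 0 0 0.4 0.4;0 0.001 0 0 0 0.4 0.4;0 0.001 0 0 0 0.4 0.4"
}}

```text
clock: 19.97
position: [0.4618, 0.1085, 0.0997]
ee_rot: [-0.001, 0.318, 0.948, -0.001]
force: [-6.3, -12.8, 10.7]
finger_gap: 0.0343
grip_force: 7.0
```

```bash
python3 st.py; python3 - <<'E'
from h import *
im,d,K,E=grab("side");cv2.imwrite("pics/s5.png",cv2.resize(im[100:250,220:400,::-1],None,fx=4,fy=4,interpolation=2))
E
```

```text
[0.4618 0.1085 0.0997] r 0.1393 ang 143.1 Fcw -14.0 F [ -6.3 -12.8  10.7] 0.03426768511992742
```

View pics/s5.png

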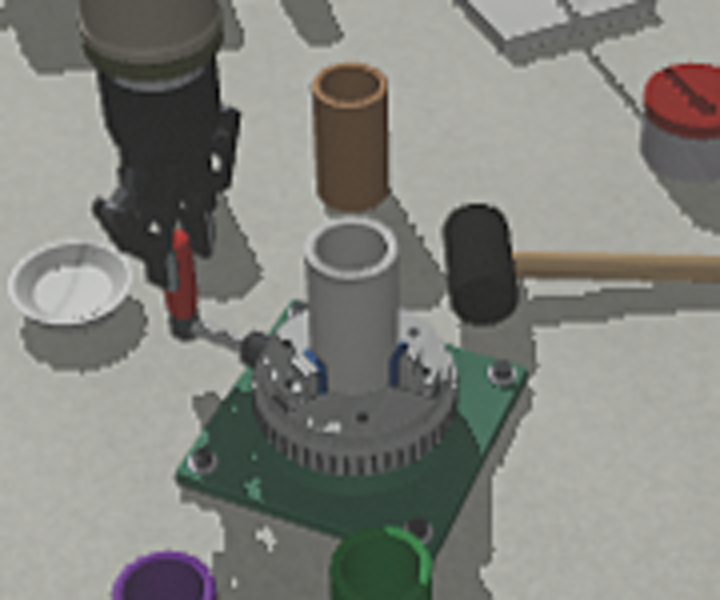

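The side crop shows the tumbler upright at (352,300), with the blue pads against it at (315,370) and (400,365). The handle force is about 14 N, with the sleeve at roughly 0.84 rad. I'll back off and lift away.

Request:
{"fn": "arm_command", "kwargs": {
  "deltas": "0 -0.003 0 0 0 0 0.5;0 -0.004 0 0 0 0 0.6;0 -0.004 0 0 0 0 0.6;0 -0.004 0 0 0 0 0.6;0 -0.004 -0.03 0 0 0 0.6;0 -0.004 -0.07 0 0 0 0.6;0 -0.004 -0.11 0 0 0 0.6;0 -0.004 -0.15 0 0 0 0.6;0 -0.004 -0.18 0 0 0 0.6;0 -0.004 -0.18 0 0 0 0.6"
}}

```text
clock: 20.85
position: [0.4625, 0.1089, 0.2861]
ee_rot: [0.004, 0.316, 0.949, 0.003]
force: [0.4, -0.7, 0.0]
finger_gap: 0.0514
grip_force: 0.0
```

```bash
python3 - <<'E'
from h import *
from scipy.optimize import least_squares
np.set_printoptions(precision=4,suppress=True)
s=ctrl.observe();print(s["position"],s["force"])
im,d,K,E=grab("top");P=cloud(d,K,E);hsv=cv2.cvtColor(im,cv2.COLOR_RGB2HSV)
near=(d>0)&(np.hypot(P[...,0]-.573,P[...,1]-.024)<.08)
r=P[near&(abs(P[...,2]-.173)<.006)];print("rim",cv2.minEnclosingCircle(r[:,:2].astype(np.float32)),np.median(r[:,2]))
f=P[near&(abs(P[...,2]-.068)<.004)];print("face",cv2.minEnclosingCircle(f[:,:2].astype(np.float32)))
m=near&(hsv[...,0]>100)&(hsv[...,0]<125)&(hsv[...,1]>120)&(P[...,2]>.08)&(P[...,2]<.1)
n,l,st,ce=cv2.connectedComponentsWithStats(m.astype(np.uint8))
for i in range(1,n):
    q=P[l==i].mean(0);print(st[i,4],q,np.hypot(q[0]-.573,q[1]-.0240))
a=np.load("pics/top0.npz")["im"]
diff=cv2.absdiff(cv2.cvtColor(a,7),cv2.cvtColor(im,7)).astype(float)
for k,(u,v) in dict(onyx=(187,189),black=(175,241),disp=(400,253),mallet=(240,160),dish=(228,270)).items(): print(k,diff[v-12:v+12,u-12:u+12].mean())
E
```

```text
[0.4625 0.1089 0.2861] [ 0.4271 -0.694   0.036 ]
rim ((0.5723952651023865, 0.023891722783446312), 0.02989671565592289) 0.17262292823375602
face ((0.57230544090271, 0.024264443665742874), 0.0640396773815155)
8 [0.5468 0.0078 0.0918] 0.030825010082750175
onyx 6.833333333333333
black 90.31770833333333
disp 12.59201388888889
mallet 5.366319444444445
dish 56.13194444444444
```

The rim is within 0.4 mm of the chuck centre at 0.1726 m high (0.173 m expected). The black tumbler and dish differ only because the arm hides them in this view. Handing in.

```bash
python3 -c "
from cell import ctrl
print(ctrl.close_job())"
```

```text
the job is handed in; nothing more can be done
None
```

The white tumbler stands upright in the chuck, about 0.4 mm off centre, gripped with about 14 N on the handle; the arm is clear of everything and the job is handed in, with no verdict shown. I saw no sign of the other pieces moving, but the arm hid the black tumbler and the soap dish in the final check.

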